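# Bring the bench pellet press up to pressure

## Task

Get the small hydraulic pellet press ready for a sample: push its die carriage fully home under the ram and push the release-valve lever right over to its shut side (in either order). Then pump the spring plunger with full strokes, letting it come all the way back up after each, until the pressure pin stands fully out of its sleeve. This is all pushing and pressing with the fingertips: lift nothing, never touch the pin, leave the jar, funnel, dish and weights where they stand, and finish with the plunger up and the hand clear.

Things in the scene. Friction and masses are not known exactly. Their poses are not given: they have to be found in the camera images.
- press: grey bench hydraulic pellet press, fixed; base 110 mm deep (x), 310 wide (y), 38 high; origin under its centre; +x to the back, +y to the robot's left, turned up to 0.1 rad. Offsets below are in its frame, mm. Left: crosshead (113 x 54, top z 142) on columns at x +-42, y 75, with the ram. Middle: the pump. Right: release valve, the pressure pin behind it.
- die_carriage (a joint): slide of the die carriage (steel plate with a round die 44 mm across, upright aluminium push plate at its left end), m: 0 is out to the left, 0.055 is home against its stop under the ram. It moves toward the press's -y; friction about 1.5 N; it stays where it is left. It starts at 0 to 0.012.
- push_plate (a point): middle of the outer (left, +y) face of the carriage's push plate, at z = 66 mm; the plate is 46 mm wide (x), 8 thick, from z = 40 to 83. Moves with the carriage, from y = 180 mm at joint 0 to y = 125 home. Push it toward the press's -y.
- valve_lever (a joint): hinge of the release-valve lever about the press's x axis, rad: 0 is open (leaning 35 degrees to the right, -y), 1.22 is shut (leaning 35 degrees to the left, toward the pump) against its stop. Stays where it is left; friction 0.06 N m, 1.2 N at the knob. It starts at 0 to 0.2. While it is open, pumping does nothing.
- lever_knob (a point): centre of the black ball knob (18 mm diameter) on the lever, 52 mm above the pivot, which is at x = -22, y = -120, z = 56 mm. The knob goes from y = -150 mm, z = 99 mm (open) over z = 108 mm (upright) to y = -90 mm, z = 99 mm (shut).
- plunger (a joint): slide of the pump plunger, m: 0 is up, 0.030 fully down. Its spring pushes up with 4 N at the top, 13 N fully down; raising the pin adds about 1 N. A full stroke (down past 0.025, then back above 0.003) raises the pin 6 mm; repeated half strokes raise it no further. Strokes after the pin is fully out do nothing.
- plunger_top (a point): centre of the top of the plunger's black mushroom cap (43 mm diameter), at x = -5, y = -30 mm, z = 125 mm with the plunger up and 95 mm when it is down. Press it straight down. It moves with the plunger.
- pressure_pin (a joint): slide of the pressure pin, m: 0 is in, 0.032 is fully out (how far a full stroke leaves it differs by 2 mm with the depth of the strokes). It starts at 0 to 0.002 and takes five full strokes, more if some fall short; it stays up by itself.
- pin_head (a point): centre of the top of the pressure pin (brass, 12 mm head) at x = 32, y = -78 mm, behind and between the lever and the plunger. Its steel sleeve is 21 mm across and ends at z = 75 mm; the head's top is at z = 80 mm when it is in, 112 mm fully out. Not to be touched.
- jar: sample jar with a screw cap, 48 mm across, 67 mm high, loose, to the left of the press. Origin under its centre. To be left alone.
- funnel: white plastic funnel standing on its rim, 69 mm across, 57 mm high, loose, to the left of the press in front of the jar. Origin under its centre. To be left alone.
- dish: small glass dish, 60 mm across, 13 mm high, loose, to the right of the press. Origin under its centre. To be left alone.
- weight_large: brass weight with a knob, 23 mm across, 37 mm high, loose, to the right of the press. Origin under its centre. To be left alone.
- weight_small: brass weight with a knob, 19 mm across, 30 mm high, loose, beside the larger one. Origin under its centre. To be left alone.

How it is judged:
On the way, in this order (a step that is already met when the one before it is completed fails the run):
1. the die carriage is home and the release valve is shut, before any pumping has raised the pin (value of joint die_carriage above 0.051 m and value of joint valve_lever above 1.1 rad and value of joint pressure_pin below 0.009 m), for 0.1 s.
2. the plunger has been pumped until the pressure pin is fully out (value of joint pressure_pin above 0.028 m), for 0.2 s.
At the end, for the whole second after the job is handed in: pressure pin out by at least 28 of its 32 mm, die carriage within 4 mm of home, valve lever within 0.12 rad of shut, plunger back up to within 3 mm, nothing touched (value of joint pressure_pin above 0.028 m and value of joint die_carriage above 0.051 m and value of joint valve_lever above 1.1 rad and value of joint plunger below 0.003 m).
It fails at once if the pressure pin is touched by the robot (contact force between any of the arm, the fingers and pressure_pin above 0.5 N).
It fails at once if the press is pumped while the carriage is not home under the ram (value of joint pressure_pin above 0.009 m and value of joint die_carriage below 0.045 m).
It fails at once if the jar, funnel, dish or a weight is pushed away or lifted (more than 15 mm) (distance of any of jar, funnel, dish, weight_large, weight_small from where it was at the start of the episode above 0.015 m).
It also fails if it takes over 58 s, if anything falls off the work surface, if the arm or the gripper's body presses on something with over 40 N, if the wrist force passes 120 N, or if a joint passes its speed limit or range.

## Robot

A 7-joint arm with a two-finger parallel gripper is mounted at the origin on a cart in front of the work surface, level with it; the furniture and walls round the work are solid. World frame = base frame: x ahead of the robot, y to its left, z up, the work surface at z = 0. Lengths are in m, angles in rad, forces in N, time in s.
With the tool pointing down it reaches from about 0.4 to 0.85 m from the base axis. Payload 4.4 kg.
Tool frame: the origin (TCP) lies midway between the tips of the shut fingers; the grasp point (between the pads) lies 19 mm behind it; z points along the fingers, y is the line along which they close (so a half turn about z gives the same grasp; the last joint's range is limited). The gripper opens to 94 mm and grips with 3 to 60 N. Pads are 16 mm wide; open, the fingers measure 119 mm over their backs; the gripper's body (75 mm by 177 mm) begins 78 mm behind the grasp point.
Start: joints at [1.219, 0.628, 0.038, 1.517, -0.027, 0.996, -0.02], TCP at [0.183, -0.624, 0.17] pointing down, gripper open.
Joint ranges: [-3.06, 3.06], [-0.37, 2.12], [-1.25, 1.32], [0.18, 2.47], [-1.1, 4.24], [0.23, 1.98], [-2.94, 2.94]. Speed limits (rad/s): [2.57, 2.57, 3.14, 3.14, 3.14, 3.14, 3.14].

## Interface

Orientations are given as [roll, pitch, yaw] about the fixed x, y, z axes, in that order (R = Rz(yaw) Ry(pitch) Rx(roll)).
In Python, from plant import read_state, capture, job gives the robot as it stands.
- The arm moves only by the tool send_rows, never from a script. Its argument "commands" is a list of rows, each a list of 5 numbers: the shift along the tool's x, y, z in cm, then the turn about the tool's z in rad, then the closure, from 0 (fully open) to 1 (shut). A call has 1 to 10 rows; each row shifts and turns the commanded pose from where the row before left it, along the tool's axes as they then stand; what a row does not reach is not made up. A row lasts 1/12 s, in which the tool goes at most 41.7 mm and 7.16 degrees, less where a joint would pass 70% of its speed; a pose out of reach is approached as far as the arm can. A call is refused whole if a number of a shift passes 4.17 or a number of a turn 0.125, either way. A call with a gripper value outside its range is refused whole. The fingers move at their own pace and stop on an object; "force" is the grip in N (left out, the last holds). Time passes only in rows, so rows that do not move let the fingers close. It gives the time, the measured TCP pose, the force, the opening and the grip force at its end, in the units of the state.
- read_state(): the state, without advancing time (a new reading comes with each control period).
- capture(name): name is "scene" or "side" or "wrist"; returns a dict with "img" (400x640x3 uint8, red, green, blue), "depth" (400x640 float32, m along the optical axis (not along the pixel's ray), 0 where there is no reading), "mtx" (3x3 intrinsics, pixels), "D" ([k1, k2, p1, p2, k3] as OpenCV has them; the pictures are not rectified), "origin" and "orientation" of the camera in the world. Camera axes: x right, y down, z forward; pixel columns grow to the right and rows downward; lengths in m; the calibration is good to about 2 mm. A picture is of the moment at which its call begins.
- job.hand_in(): hands the job in; it is judged then, once.
The state is a dict: "time": time; "joint_pos": joint angles; "dq": joint speeds; "joint_torque": joint torques, N m; "tcp_pos": TCP position; "orientation": TCP orientation; "contact_force": force on the tool from outside, world axes, zero at the start; "wrist_torque": the same for the moment, N m; "opening": finger opening in m; "grasp_force": force on a finger pad.
Only numpy, scipy, OpenCV 4.12 (cv2) and the standard library are available. Lean on these libraries where they do the work, as an engineer would, in place of code of your own. Each camera call takes 0.05 s, during which the arm holds its last target. There are 200 camera calls.

## Working session

There is one attempt and no reset: what is moved stays moved. The work goes in short steps, Python scripts to look and compute and a tool call to move; the robot and the scene stay as the last step left them, time stands still between calls to the robot, and variables do not carry over. Pictures are saved under pics/ and viewed, at most 10 in all, crops included, and the job is handed in when it is done.

Besides the shell and the picture viewer there is one more tool, called after "Call:" as name(argument=value, ...), one argument or row to a line, values as JSON. send_rows: Moves the arm, as the interface text tells. Its arguments: {"type":"object","properties":{"commands":{"type":"array","items":{"type":"array","items":{"type":"number"}}},"force":{"type":"number"}},"required":["commands"]}

```bash
mkdir -p pics; ls; python3 - <<'E'
from plant import read_state, capture
import cv2,numpy as np
s=read_state(); print(s)
for n in("scene","side"):
    c=capture(n); cv2.imwrite(f"pics/{n}0.png",c["img"][:,:,::-1]); np.savez(f"{n}0.npz",**c); print(n,c["origin"],c["orientation"],c["mtx"],c["D"])
E
```

```text
pics
{'time': 0.0, 'joint_pos': array([ 1.21920424,  0.62933053,  0.03844192,  1.51835957, -0.02701575,
        0.99628731, -0.02002441]), 'dq': array([ 0.00066844,  0.0006948 ,  0.00035352,  0.00164721, -0.00216965,
        0.00015557, -0.00084075]), 'joint_torque': array([ 7.42473048e-06, -5.49716449e+01,  1.14389721e+00, -1.86631680e+01,
       -5.20636886e-02,  2.35979666e-02,  1.38201212e-04]), 'tcp_pos': array([ 0.18307278, -0.62292609,  0.16936699]), 'orientation': array([-3.13972576e+00,  1.04348624e-05,  2.85759326e-01]), 'contact_force': array([ 0.34071323, -0.07028527, -0.12671565]), 'wrist_torque': array([-0.05895103, -0.00093894, -0.04044468]), 'grasp_force': 0.0, 'opening': 0.09410755195058411}
scene [-0.24958071  0.33406816  0.72974568] [-2.25858295  0.01907495 -2.02655766] [[465.38667828   0.         326.6051405 ]
 [  0.         465.38667828 205.69144662]
 [  0.           0.           1.        ]] [-0.13455775  0.          0.          0.          0.        ]
side [ 0.33136771 -0.91207214  0.6542458 ] [-2.08877862  0.02116701 -0.14391533] [[436.46559409   0.         316.79749539]
 [  0.         436.46559409 200.92506038]
 [  0.           0.           1.        ]] [-0.0335777  0.         0.         0.         0.       ]
```

View pics/scene0.png

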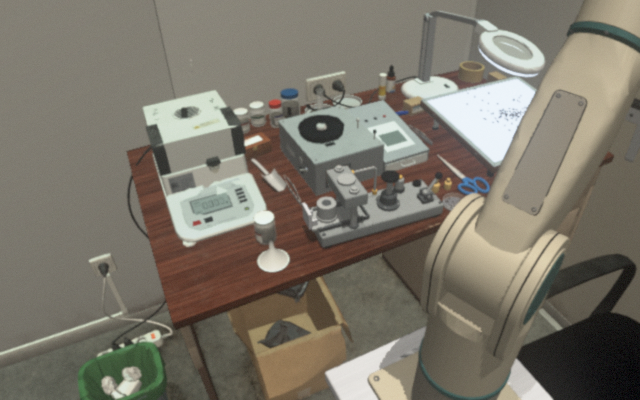

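View pics/side0.png

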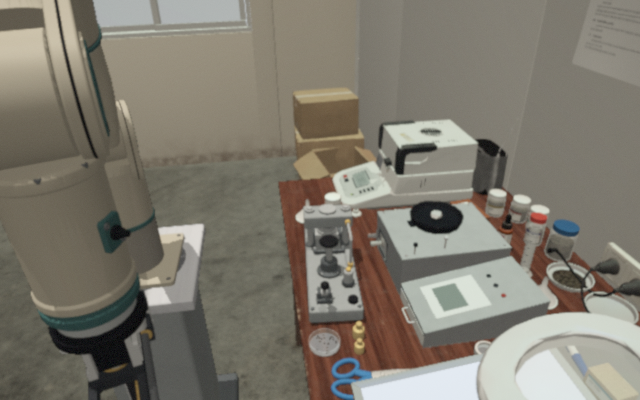

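The scene view shows the press around (375,210), with the jar and funnel at (268,240) and the pump cap at (390,178). In the side view the press spans (305–360, 205–320), with the lever at (325,290), the dish at (325,342) and the weights at (358,335). Next I'll build a top-down height map from both depth images.

```bash
cat > h.py <<'E'
import numpy as np,cv2
from scipy.spatial.transform import Rotation as R
def cloud(c):
    d=c["depth"];v,u=np.nonzero(d>0)
    p=cv2.undistortPoints(np.stack([u,v],1).astype(np.float64)[:,None],c["mtx"],c["D"])[:,0]
    z=d[v,u]; P=np.c_[p*z[:,None],z]
    return P@R.from_euler("xyz",c["orientation"]).as_matrix().T+c["origin"],c["img"][v,u]
def proj(c,X):
    Rm=R.from_euler("xyz",c["orientation"]).as_matrix()
    return cv2.projectPoints((np.atleast_2d(X)-c["origin"])@Rm,np.zeros(3),np.zeros(3),c["mtx"],c["D"])[0][:,0]
E
python3 - <<'E'
from h import *
out=[]
for n in("scene","side"):
    c=dict(np.load(n+"0.npz")); P,C=cloud(c)
    o=proj(c,[[.55,-.0,.05]]);print(n,o)
    u0,v0,w,h=(230,150,250,130) if n=="scene" else (270,180,120,190)
    k=3 if n=="scene" else 3
    cv2.imwrite(f"pics/{n}crop.png",cv2.resize(c["img"][v0:v0+h,u0:u0+w,::-1],None,fx=k,fy=k,interpolation=cv2.INTER_CUBIC))
    # height map, 1.5mm/px ; x up, y left
    x0,y1=.40,.30
    H=np.full((220,420),-.02); I=np.zeros((220,420,3),np.uint8)
    m=(P[:,0]>x0)&(P[:,0]<x0+.33)&(P[:,1]<y1)&(P[:,1]>y1-.63)&(P[:,2]<.2)&(P[:,2]>-.02)
    Q=P[m];cc=C[m];s=np.argsort(Q[:,2]);Q=Q[s];cc=cc[s]
    r=(219-(Q[:,0]-x0)/.0015).astype(int).clip(0,219);q=((y1-Q[:,1])/.0015).astype(int).clip(0,419)
    H[r,q]=Q[:,2]
    H8=((H+.02)/.2*255).clip(0,255).astype(np.uint8)
    out.append(cv2.applyColorMap(H8,cv2.COLORMAP_JET))
cv2.imwrite("pics/hm.png",cv2.resize(np.vstack(out),None,fx=1.36,fy=1.36))
E
```

```text
scene [[310.11980801 195.86046773]]
side [[355.46004536 224.84619837]]
```

View pics/hm.png

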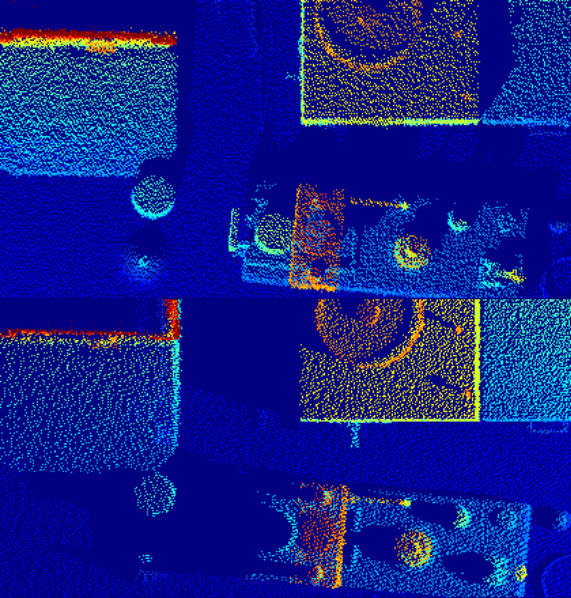

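View pics/scenecrop.png

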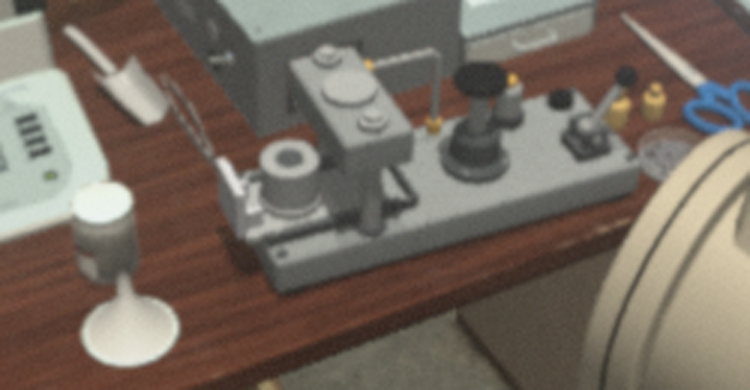

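View pics/sidecrop.png

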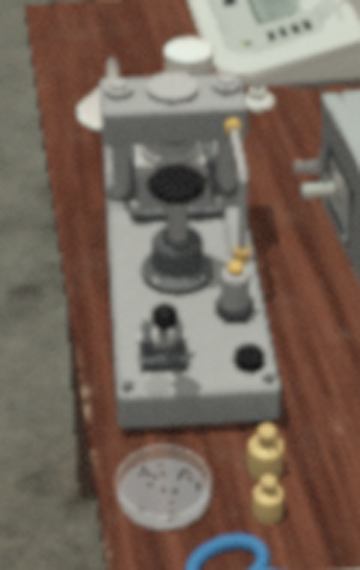

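The height map shows the base, the crosshead (orange, around (320,535)), the cap (415,548) and the knob (520,573). The jar and funnel stand about 80 mm left of the push plate. The scene crop shows the push plate at (235,200), the lever knob at (626,76) leaning right, and the pin behind the plunger at (510,85). Next I'll fit the press pose.

```bash
python3 - <<'E'
from h import *
from scipy.optimize import minimize
Ps=[cloud(dict(np.load(n+"0.npz"))) for n in("scene","side")]
def sel(P,b): return P[(P[:,0]>b[0])&(P[:,0]<b[1])&(P[:,1]>b[2])&(P[:,1]<b[3])&(P[:,2]>b[4])&(P[:,2]<b[5])]
for n,(P,C) in zip(("scene","side"),Ps):
    for nm,b in dict(base=(.33,.56,-.33,.08,.031,.043),cross=(.36,.56,-.12,.0,.136,.150),cap=(.4,.5,-.21,-.13,.115,.132)).items():
        Q=sel(P,b)
        (cx,cy),wh,a=cv2.minAreaRect((Q[:,:2]*1000).astype(np.float32)); print(n,nm,len(Q),round(cx),round(cy),np.round(wh),round(a,1),Q[:,2].mean().round(4))
# joint fit: points at base top height must lie in 110x310, cross-head top in 113x54, cap circle
P=np.vstack([p for p,_ in Ps])
B=sel(P,(.33,.56,-.33,.08,.031,.040));X=sel(P,(.36,.56,-.12,.0,.136,.150));K=sel(P,(.4,.5,-.21,-.13,.115,.132))
def loc(q,Q): 
    c,s=np.cos(q[2]),np.sin(q[2]);d=Q[:,:2]-q[:2];return np.c_[d[:,0]*c+d[:,1]*s,-d[:,0]*s+d[:,1]*c]*1000
def out(L,cx,cy,w,h):
    return np.mean(np.minimum(np.maximum(0,abs(L[:,0]-cx)-w/2)+np.maximum(0,abs(L[:,1]-cy)-h/2),12))
def cost(q):
    k=np.hypot(*(loc(q,K)-[-5,-30]).T)
    # base front & back & right edges
    return 4*out(loc(q,B),0,0,110,310)+4*out(loc(q,X),0,75,113,54)+2*np.mean(np.maximum(0,k-21.5))
best=min((minimize(cost,[.45,-.12,a],method="Nelder-Mead",options=dict(initial_simplex=np.array([.45,-.12,a])+np.vstack([np.zeros(3),np.diag([.01,.01,.03])]),xatol=1e-5,fatol=1e-5,maxiter=2000)) for a in(-.08,-.03,.03,.08)),key=lambda r:r.fun)
q=best.x;print(q,best.fun)
for nm,Q in(("B",B),("X",X),("K",K)):
    L=loc(q,Q);print(nm,np.percentile(L,[1,5,50,95,99],axis=0).round(1).T)
np.save("q.npy",q)
for n,(PP,_) in zip("cs",Ps):
    L=loc(q,PP);z=PP[:,2]*1000
    for nm,x0,x1,y0,y1,z0,z1 in[("knob",-40,0,-175,-80,85,115),("pin",20,45,-92,-62,70,120),("pushface",-30,30,120,195,45,80),("jar",-90,150,200,330,55,75),("fun",-150,150,200,330,20,50)]:
        m=(L[:,0]>x0)&(L[:,0]<x1)&(L[:,1]>y0)&(L[:,1]<y1)&(z>z0)&(z<z1)
        if m.sum()>3: print(n,nm,m.sum(),np.percentile(np.c_[L,z][m],[3,50,97],axis=0).round(1).T.tolist())
E
```

```text
scene base 2267 458 -136 [366. 113.] 84.9 0.0376
scene cross 249 466 -50 [ 38. 100.] 78.9 0.1385
scene cap 195 464 -156 [40. 68.] 84.5 0.1229
side base 2369 460 -149 [347. 110.] 84.8 0.0384
side cross 219 468 -52 [101.  40.] 8.8 0.1394
side cap 217 454 -156 [40. 40.] 19.5 0.1236
[ 0.4596473  -0.12628459 -0.08550337] 0.8042807303900585
B [[ -54.9  -52.8  -19.3   48.5   54.8]
 [-155.7 -151.5  -55.3  113.8  148.3]]
X [[-48.3 -45.5   1.2  46.3  51. ]
 [ 56.2  60.4  74.8  90.   93.7]]
K [[-24.5 -22.6  -7.   11.5  15.7]
 [-49.7 -47.9 -31.6 -12.6 -10. ]]
c knob 64 [[-29.6, -24.4, -17.3], [-153.6, -143.4, -134.9], [86.5, 101.5, 108.2]]
c pin 31 [[22.5, 27.6, 32.4], [-85.7, -78.8, -71.0], [70.8, 74.6, 82.5]]
c pushface 394 [[-25.8, -15.4, 18.6], [122.2, 144.8, 172.7], [45.4, 57.8, 77.8]]
c jar 1006 [[10.6, 109.1, 146.4], [244.5, 277.5, 326.7], [55.4, 63.9, 70.1]]
c fun 684 [[-54.4, 19.1, 79.7], [242.7, 275.4, 325.9], [21.0, 41.0, 49.5]]
s knob 68 [[-28.5, -21.2, -13.5], [-156.1, -153.0, -145.4], [96.4, 104.0, 108.8]]
s pin 66 [[25.3, 33.5, 42.2], [-86.7, -81.2, -73.4], [70.4, 75.3, 83.6]]
s pushface 15 [[-29.6, -23.9, 29.3], [120.1, 125.7, 133.4], [45.4, 47.2, 54.3]]
s jar 580 [[14.6, 108.6, 147.5], [239.3, 270.3, 325.8], [55.4, 63.8, 71.0]]
s fun 242 [[-44.8, 84.8, 146.6], [240.1, 253.1, 322.7], [21.4, 45.5, 49.7]]
```

```bash
cat >> h.py <<'E'
def st(t=None):
    from plant import read_state
    s=read_state();q=np.load("q.npy");c,sn=np.cos(q[2]),np.sin(q[2]);d=s["tcp_pos"][:2]-q[:2]
    p=np.array([d[0]*c+d[1]*sn,-d[0]*sn+d[1]*c,s["tcp_pos"][2]])*1000
    print("t",round(s["time"],2),"press mm",p.round(1),"yaw err",(s["orientation"][2]-q[2]).round(3),"F",s["contact_force"].round(1),"open",round(s["opening"],3))
    if t is not None:
        q2=s["orientation"][2]-q[2];e=np.array(t)-p
        w=[e[0]*np.cos(q2)+e[1]*np.sin(q2),e[0]*np.sin(q2)-e[1]*np.cos(q2),-e[2]]
        print("tool cm",np.round(np.array(w)/10,1))
E
python3 - <<'E'
from h import *
c=dict(np.load("scene0.npz"));P,_=cloud(c)
px=proj(c,P)
m=(abs(px[:,0]-510)<45)&(abs(px[:,1]-50)<25)
print(np.percentile(P[m],[5,50,95],axis=0).round(2))
c=dict(np.load("side0.npz"));P,_=cloud(c)
m=(P[:,2]>.12)&(P[:,0]>.2)&(P[:,0]<.7)&(P[:,1]<-.3)&(P[:,1]>-.8);print(m.sum(),np.percentile(P[m],[2,50,98],axis=0).round(2) if m.any() else "")
m=(P[:,2]>.12)&(P[:,2]<.4)&(P[:,0]>.3)&(P[:,0]<.56)&(P[:,1]<.3)&(P[:,1]>-.5);print(m.sum(),np.percentile(P[m],[2,50,98],axis=0).round(2))
st([-22,-190,170])
E
```

```text
[[ 0.54 -0.92  0.04]
 [ 0.7  -0.71  0.25]
 [ 1.07 -0.58  0.3 ]]
34458 [[ 0.2  -0.68  0.26]
 [ 0.22 -0.64  0.46]
 [ 0.69 -0.59  0.63]]
1002 [[ 0.41 -0.17  0.12]
 [ 0.46 -0.07  0.13]
 [ 0.52 -0.03  0.14]]
t 0.1 press mm [-233.1 -518.5  169.5] yaw err 0.371 F [ 0.9  0.3 -0.1] open 0.094
tool cm [ 31.6 -23.   -0.1]
```

Call:
send_rows(
  commands=[
    [1, 0, 0, 0.123, 1],
    [1, -1, 0, 0.124, 1],
    [1.5, -2, 0, 0.124, 1],
    [2, -3, 0, 0, 1],
    [2, -3, 0, 0, 1],
    [2, -3, 0, 0, 1],
    [2, -3, 0, 0, 1],
    [2, -3, 0, 0, 1],
    [2, -3, 0, 0, 1],
    [2, -3, 0, 0, 1],
  ],
  force=40,
)

```text
time: 0.93
tcp_pos: [0.3734, -0.3897, 0.1701]
orientation: [-3.141, 0.0, -0.085]
contact_force: [0.0, 0.7, 0.3]
opening: 0.0311
grasp_force: 0.0
```

```bash
python3 -c "
from h import *
st([-22,-190,95])"
```

```text
t 0.93 press mm [ -63.5 -269.8  170.1] yaw err 0.0 F [0.  0.7 0.3] open 0.031
tool cm [ 4.2 -8.   7.5]
```

Call:
send_rows(
  commands=[
    [2, -3, 0, 0, 1],
    [1.5, -2, 0, 0, 1],
    [0, 0, 2, 0, 1],
    [0, 0, 2, 0, 1],
    [0, 0, 2, 0, 1],
    [0, 0, 1, 0, 1],
    [0, 0, 0, 0, 1],
    [0, 0, 0, 0, 1],
  ],
)

```text
time: 1.6
tcp_pos: [0.4115, -0.3447, 0.1001]
orientation: [-3.141, 0.001, -0.086]
contact_force: [0.5, 0.1, -0.6]
opening: 0.0006
grasp_force: 0.0
```

```bash
python3 - <<'E'
from h import *
st([-22,-190,92])
from plant import capture
c=capture("wrist");np.savez("w1.npz",**c);cv2.imwrite("pics/w1.png",c["img"][:,:,::-1])
P,_=cloud(c);q=np.load("q.npy");cs,s=np.cos(q[2]),np.sin(q[2]);d=P[:,:2]-q[:2]
L=np.c_[d[:,0]*cs+d[:,1]*s,-d[:,0]*s+d[:,1]*cs,P[:,2]]*1000
for nm,b in dict(knob=(-40,-5,-165,-120,88,120),cap=(-30,20,-60,0,115,132),pin=(20,45,-95,-60,76,100)).items():
    m=(L[:,0]>b[0])&(L[:,0]<b[1])&(L[:,1]>b[2])&(L[:,1]<b[3])&(L[:,2]>b[4])&(L[:,2]<b[5])
    if m.sum()>3: print(nm,m.sum(),np.percentile(L[m],[3,50,97],axis=0).round(1).T.tolist())
E
```

```text
t 1.6 press mm [ -29.3 -221.7  100.1] yaw err -0.0 F [ 0.5  0.1 -0.6] open 0.001
tool cm [ 0.7 -3.2  0.8]
knob 644 [[-26.3, -18.0, -11.7], [-157.6, -151.1, -142.8], [98.1, 104.8, 108.0]]
cap 1604 [[-19.9, -3.1, 13.6], [-50.7, -44.9, -35.7], [116.3, 122.3, 124.9]]
pin 273 [[29.3, 34.2, 39.3], [-83.6, -79.8, -74.4], [76.2, 80.8, 82.6]]
```

View pics/w1.png

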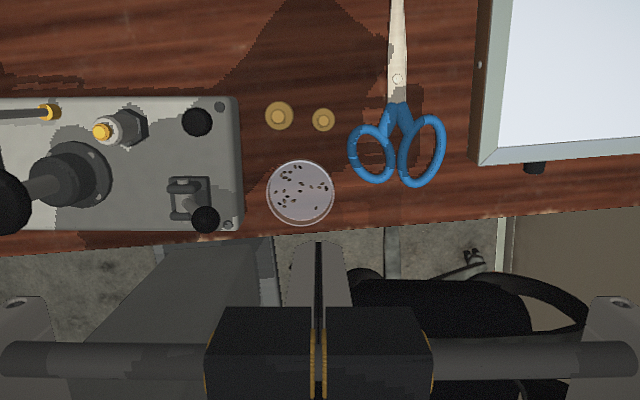

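The wrist picture shows the knob at (205,218), the pin at (102,131), and the dish and weights clear of the gripper. The measured positions agree with the fit to about 2 mm. Now I'll push the lever.

Call:
send_rows(
  commands=[
    [0.8, 0, 0.8, 0, 1],
    [0, -2, 0, 0, 1],
    [0, -1.5, 0, 0, 1],
    [0, -1.5, 0, 0, 1],
    [0, -1.5, 0, 0, 1],
    [0, -1.5, 0, 0, 1],
    [0, -1, 0, 0, 1],
    [0, -1, 0, 0, 1],
    [0, 0, 0, 0, 1],
  ],
)

```text
time: 2.4
tcp_pos: [0.4292, -0.2437, 0.0925]
orientation: [-3.141, -0.001, -0.083]
contact_force: [-0.3, 0.3, 0.2]
opening: 0.0004
grasp_force: 0.0
```

```bash
python3 -c "
from h import *
st([-21,-108,92])"
```

```text
t 2.4 press mm [ -20.3 -119.5   92.5] yaw err 0.003 F [-0.3  0.3  0.2] open 0.0
tool cm [-0.1 -1.2  0. ]
```

Call:
send_rows(
  commands=[
    [0, -0.5, 0, 0, 1],
    [0, -0.4, 0, 0, 1],
    [0, -0.3, 0, 0, 1],
    [0, -0.2, 0, 0, 1],
    [0, 0, 0, 0, 1],
    [0, 0, 0, 0, 1],
  ],
)

```text
time: 2.9
tcp_pos: [0.4295, -0.2319, 0.0923]
orientation: [3.141, -0.0, -0.085]
contact_force: [-0.9, -0.1, -0.2]
opening: 0.0003
grasp_force: 0.0
```

```bash
python3 - <<'E'
from h import *
st([-21,-108,92])
from plant import capture
c=capture("side");u,v=proj(c,[[.43,-.24,.09]])[0].astype(int)
cv2.imwrite("pics/s2.png",cv2.resize(c["img"][v-70:v+70,u-90:u+90,::-1],None,fx=4,fy=4,interpolation=cv2.INTER_CUBIC))
E
```

```text
t 2.9 press mm [ -21.  -107.8   92.3] yaw err 0.0 F [-0.9 -0.1 -0.2] open 0.0
tool cm [0. 0. 0.]
```

View pics/s2.png

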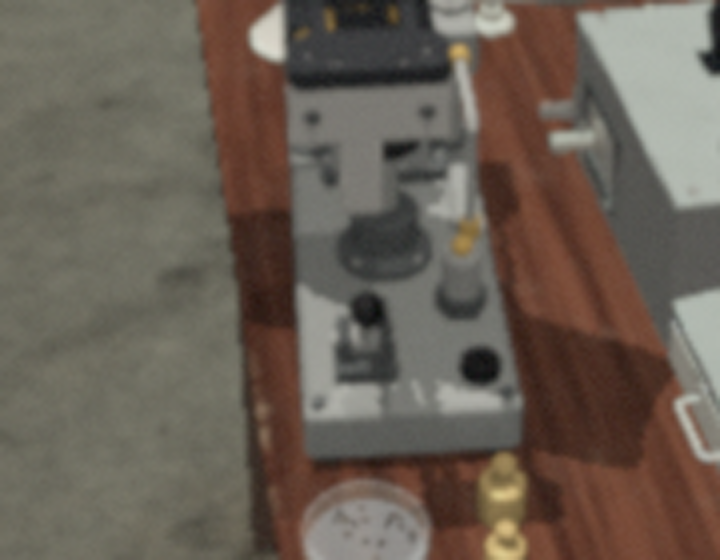

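```bash
python3 - <<'E'
from h import *
from plant import capture
q=np.load("q.npy")
def W(p): 
    c,s=np.cos(q[2]),np.sin(q[2]);p=np.array(p)/1000;return [q[0]+p[0]*c-p[1]*s,q[1]+p[0]*s+p[1]*c,p[2]]
c=capture("side");u,v=proj(c,[[.43,-.24,.09]])[0].astype(int)
for nm,p in dict(tcp=(-21,-108,92),tip20=(-21,-108,112),knobopen=(-22,-150,99),knobup=(-22,-120,108),knobshut=(-22,-90,99),cap=(-5,-30,125),pivot=(-22,-120,56)).items(): print(nm,((proj(c,[W(p)])[0]-[u-90,v-70])*4).round())
P,C=cloud(c);d=P[:,:2]-q[:2];cs,s=np.cos(q[2]),np.sin(q[2])
L=np.c_[d[:,0]*cs+d[:,1]*s,-d[:,0]*s+d[:,1]*cs,P[:,2]]*1000
m=(abs(L[:,0]+21)<18)&(L[:,1]>-170)&(L[:,1]<-60)&(L[:,2]>60)&(L[:,2]<180)
for z in range(60,180,10):
    k=m&(L[:,2]>=z)&(L[:,2]<z+10)
    if k.sum()>2: print(z,k.sum(),np.percentile(L[k],[5,50,95],axis=0)[:,:2].round().T.tolist(),C[k].mean(0).round())
E
```

```text
tcp [358. 267.]
tip20 [358. 236.]
knobopen [362. 312.]
knobup [357. 257.]
knobshut [353. 234.]
cap [377. 123.]
pivot [359. 338.]
60 68 [[-34.0, -25.0, -7.0], [-129.0, -123.0, -112.0]] [93. 94. 90.]
70 6 [[-24.0, -21.0, -19.0], [-137.0, -135.0, -131.0]] [91. 91. 87.]
90 15 [[-27.0, -21.0, -15.0], [-157.0, -154.0, -152.0]] [47. 48. 46.]
100 53 [[-28.0, -21.0, -14.0], [-156.0, -152.0, -146.0]] [44. 44. 43.]
130 18 [[-30.0, -21.0, -12.0], [-119.0, -118.0, -113.0]] [116. 114. 109.]
140 40 [[-30.0, -22.0, -12.0], [-120.0, -119.0, -115.0]] [121. 119. 114.]
150 45 [[-30.0, -22.0, -12.0], [-121.0, -119.0, -104.0]] [121. 119. 114.]
160 46 [[-30.0, -21.0, -12.0], [-120.0, -119.0, -105.0]] [121. 119. 114.]
170 38 [[-29.0, -22.0, -12.0], [-121.0, -119.0, -117.0]] [122. 120. 115.]
```

```bash
python3 - <<'E'
from h import *
from plant import capture,read_state
q=np.load("q.npy")
print(read_state()["tcp_pos"],read_state()["joint_pos"])
for n in("side","scene"):
    c=capture(n);P,C=cloud(c);d=P[:,:2]-q[:2];cs,s=np.cos(q[2]),np.sin(q[2])
    L=np.c_[d[:,0]*cs+d[:,1]*s,-d[:,0]*s+d[:,1]*cs,P[:,2]]*1000
    uv=proj(c,P)
    t=proj(c,[read_state()["tcp_pos"]])[0];print(n,t)
    m=(abs(uv[:,0]-t[0])<.6)&(uv[:,1]>t[1]-30)&(uv[:,1]<t[1]+14)
    for a,b,col in sorted(zip(uv[m,1],L[m].round().tolist(),C[m].tolist())): print(round(a),b,col)
E
```

```text
[ 0.42946344 -0.23201941  0.0922795 ] [ 0.34864199  0.52148988  0.1277581   2.04269389 -0.11511141  0.58388019
 -1.10071702]
side [322.51475313 274.64226006]
245 [-21.0, -117.0, 172.0] [123, 120, 115]
245 [-20.0, -119.0, 173.0] [123, 122, 116]
246 [-22.0, -119.0, 170.0] [123, 120, 115]
246 [-20.0, -118.0, 170.0] [123, 121, 114]
247 [-22.0, -119.0, 168.0] [121, 120, 114]
247 [-20.0, -116.0, 166.0] [122, 121, 115]
248 [-22.0, -119.0, 166.0] [123, 121, 115]
248 [-20.0, -119.0, 166.0] [124, 122, 116]
249 [-22.0, -118.0, 163.0] [122, 122, 115]
249 [-20.0, -120.0, 164.0] [123, 122, 116]
250 [-22.0, -119.0, 161.0] [121, 119, 113]
250 [-20.0, -116.0, 159.0] [125, 123, 117]
251 [-22.0, -119.0, 159.0] [123, 120, 114]
251 [-20.0, -121.0, 160.0] [123, 120, 115]
252 [-20.0, -119.0, 157.0] [124, 121, 116]
252 [-22.0, -118.0, 156.0] [122, 120, 114]
253 [-22.0, -117.0, 153.0] [123, 120, 114]
253 [-20.0, -119.0, 154.0] [123, 121, 115]
254 [-22.0, -118.0, 151.0] [123, 121, 116]
254 [-20.0, -118.0, 151.0] [124, 121, 116]
255 [-22.0, -118.0, 149.0] [123, 120, 114]
255 [-20.0, -119.0, 150.0] [122, 119, 1
[... 3719 characters left out ...]
16, 76, 59]
179 [95.0, -189.0, -2.0] [110, 77, 61]
180 [90.0, -186.0, -1.0] [110, 87, 74]
181 [43.0, -153.0, 37.0] [135, 123, 114]
182 [37.0, -149.0, 39.0] [160, 156, 147]
183 [34.0, -148.0, 38.0] [172, 171, 162]
184 [33.0, -147.0, 36.0] [171, 173, 165]
185 [26.0, -143.0, 39.0] [165, 167, 160]
186 [25.0, -143.0, 37.0] [149, 150, 143]
187 [21.0, -140.0, 37.0] [121, 121, 116]
188 [-11.0, -118.0, 64.0] [90, 92, 89]
189 [-16.0, -115.0, 65.0] [89, 89, 85]
190 [-16.0, -116.0, 61.0] [118, 116, 111]
191 [-15.0, -116.0, 58.0] [134, 132, 127]
192 [-18.0, -115.0, 57.0] [127, 125, 120]
193 [-17.0, -116.0, 54.0] [106, 106, 101]
194 [-15.0, -118.0, 48.0] [82, 82, 78]
195 [-18.0, -116.0, 48.0] [66, 69, 64]
```

The cameras disagree with the reported TCP height. The knob hasn't moved, and both cameras put the finger ends at z≈136 mm while the state says 92. So the real fingertips sit about 44 mm above the reported TCP, with the lateral position correct, and they passed over the knob. I'll check where the gripper body sits, then back off and repeat lower.

```bash
python3 - <<'E'
from h import *
from plant import capture
q=np.load("q.npy")
for n in("side","scene"):
    c=capture(n);P,C=cloud(c);d=P[:,:2]-q[:2];cs,s=np.cos(q[2]),np.sin(q[2])
    L=np.c_[d[:,0]*cs+d[:,1]*s,-d[:,0]*s+d[:,1]*cs,P[:,2]]*1000
    m=(abs(L[:,0]+21)<70)&(abs(L[:,1]+108)<105)&(L[:,2]>128)&(L[:,2]<300)
    for z in range(128,300,8):
        k=m&(L[:,2]>=z)&(L[:,2]<z+8)
        if k.sum()>3: print(n,z,k.sum(),np.percentile(L[k],[2,98],axis=0)[:,:2].round().T.tolist(),C[k].mean(0).round())
E
```

```text
side 128 4 [[-18.0, -12.0], [-117.0, -115.0]] [111. 109. 104.]
side 136 30 [[-30.0, -12.0], [-120.0, -107.0]] [119. 118. 112.]
side 144 36 [[-30.0, -12.0], [-121.0, -97.0]] [122. 120. 114.]
side 152 35 [[-30.0, -12.0], [-121.0, -99.0]] [122. 120. 114.]
side 160 38 [[-30.0, -12.0], [-121.0, -101.0]] [122. 120. 114.]
side 168 32 [[-29.0, -12.0], [-121.0, -118.0]] [122. 121. 115.]
side 176 12 [[-29.0, -13.0], [-121.0, -117.0]] [121. 120. 114.]
side 224 121 [[-54.0, 12.0], [-188.0, -34.0]] [119. 117. 111.]
side 232 168 [[-54.0, 10.0], [-189.0, -32.0]] [116. 114. 108.]
side 240 189 [[-54.0, 10.0], [-189.0, -33.0]] [101.  99.  94.]
side 248 351 [[-54.0, 12.0], [-194.0, -34.0]] [80. 78. 74.]
side 256 225 [[-53.0, 12.0], [-196.0, -44.0]] [52. 51. 48.]
side 264 736 [[-53.0, 10.0], [-196.0, -83.0]] [59. 59. 59.]
side 272 113 [[-42.0, 3.0], [-125.0, -93.0]] [63. 63. 61.]
side 280 106 [[-40.0, 3.0], [-125.0, -102.0]] [59. 58. 57.]
side 288 114 [[-41.0, 3.0], [-125.0, -104.0]] [62. 61. 60.]
side 296 41 [[-39.0, -3.0], [-125.0, -114.0]] [57. 56. 55.]
scene 128 17 [[-32.0, -7.0], [-114.0, -52.0]] [
[... 633 characters left out ...]
3.0]] [104. 103.  98.]
scene 216 16 [[-43.0, -7.0], [-94.0, -28.0]] [110. 111. 105.]
scene 224 97 [[-57.0, 7.0], [-124.0, -26.0]] [102. 103.  98.]
scene 232 204 [[-57.0, 3.0], [-135.0, -26.0]] [82. 82. 78.]
scene 240 187 [[-58.0, 1.0], [-146.0, -26.0]] [73. 73. 68.]
scene 248 187 [[-58.0, 5.0], [-138.0, -21.0]] [88. 84. 75.]
scene 256 202 [[-57.0, 4.0], [-162.0, -19.0]] [66. 67. 64.]
scene 264 529 [[-55.0, 8.0], [-163.0, -19.0]] [68. 69. 67.]
scene 272 142 [[-45.0, -5.0], [-122.0, -65.0]] [114. 112. 107.]
scene 280 117 [[-44.0, -5.0], [-122.0, -66.0]] [105. 104.  99.]
scene 288 119 [[-44.0, -2.0], [-120.0, -66.0]] [109. 107. 102.]
scene 296 24 [[-42.0, -5.0], [-74.0, -66.0]] [107. 106. 100.]
```

Call:
send_rows(
  commands=[
    [0, 2.5, 0, 0, 1],
    [0, 2.5, 0, 0, 1],
    [0, 3, 0, 0, 1],
    [0, 0, 0, 0, 1],
    [0, 0, 0, 0, 1],
  ],
)

```text
time: 3.62
tcp_pos: [0.422, -0.3133, 0.0922]
orientation: [3.141, 0.0, -0.089]
contact_force: [0.6, 0.8, 0.2]
opening: 0.0004
grasp_force: 0.0
```

Call:
send_rows(
  commands=[
    [0, 0, 1.5, 0, 1],
    [0, 0, 1.5, 0, 1],
    [0, 0, 1.5, 0, 1],
    [0, 0, 0, 0, 1],
    [0, -1.5, 0, 0, 1],
    [0, -1.0, 0, 0, 1],
    [0, -1.0, 0, 0, 1],
    [0, -1, 0, 0, 1],
    [0, -1, 0, 0, 1],
    [0, 0, 0, 0, 1],
  ],
)

```text
time: 4.45
tcp_pos: [0.4278, -0.253, 0.0475]
orientation: [-3.139, 0.001, -0.082]
contact_force: [-0.5, 0.0, 0.9]
opening: 0.0004
grasp_force: 0.0
```

```bash
python3 -c "
from h import *
st([-21,-111,48])"
```

```text
t 4.45 press mm [ -20.9 -129.    47.5] yaw err 0.004 F [-0.5  0.   0.9] open 0.0
tool cm [ 0.  -1.8 -0.1]
```

Call:
send_rows(
  commands=[
    [0, -0.8, 0, 0, 1],
    [0, -0.6, 0, 0, 1],
    [0, -0.4, 0, 0, 1],
    [0, -0.2, 0, 0, 1],
    [0, 0, 0, 0, 1],
    [0, 0, 0, 0, 1],
  ],
)

```text
time: 4.95
tcp_pos: [0.4289, -0.2362, 0.0472]
orientation: [-3.141, 0.001, -0.085]
contact_force: [-1.3, 0.3, 1.0]
opening: 0.0004
grasp_force: 0.1
```

```bash
python3 - <<'E'
from h import *
st([-21,-108,48])
from plant import capture
q=np.load("q.npy")
for n in("side","scene"):
    c=capture(n);P,C=cloud(c);d=P[:,:2]-q[:2];cs,s=np.cos(q[2]),np.sin(q[2])
    L=np.c_[d[:,0]*cs+d[:,1]*s,-d[:,0]*s+d[:,1]*cs,P[:,2]]*1000
    m=(abs(L[:,0]+22)<14)&(abs(L[:,1]+115)<55)&(L[:,2]>80)&(L[:,2]<130)
    for nm,k in(("dark",m&(C.max(1)<65)),("grey",m&(C.max(1)>=75))):
        if k.sum()>3: print(n,nm,k.sum(),np.percentile(L[k],[2,50,98],axis=0).round(1).T.tolist())
E
```

```text
t 4.95 press mm [ -21.3 -112.1   47.2] yaw err 0.0 F [-1.3  0.3  1. ] open 0.0
tool cm [ 0.  -0.4 -0.1]
side grey 145 [[-30.5, -22.6, -12.9], [-125.5, -122.8, -114.3], [85.3, 108.8, 126.9]]
scene dark 38 [[-31.3, -25.7, -19.1], [-92.9, -86.3, -81.8], [96.3, 102.5, 107.0]]
scene grey 207 [[-32.5, -29.4, -14.4], [-123.3, -106.2, -94.7], [83.4, 107.3, 129.5]]
```

Call:
send_rows(
  commands=[
    [0, -0.2, 0, 0, 1],
    [0, -0.2, 0, 0, 1],
    [0, -0.2, 0, 0, 1],
    [0, 0, 0, 0, 1],
    [0, 0, 0, 0, 1],
  ],
)

```text
time: 5.47
tcp_pos: [0.4292, -0.2354, 0.0474]
orientation: [3.136, -0.002, -0.088]
contact_force: [-2.5, -9.6, -3.1]
opening: 0.0003
grasp_force: 4.5
```

```bash
python3 - <<'E'
from h import *
st()
E
```

```text
t 5.47 press mm [ -21.  -111.3   47.4] yaw err -0.003 F [-2.5 -9.6 -3.1] open 0.0
```

Call:
send_rows(
  commands=[
    [0, 1.0, 0, 0, 1],
    [0, 1.0, 0, 0, 1],
    [0, 0, -3, 0, 1],
    [0, 0, -3, 0, 1],
    [0, 0, -3, 0, 1],
    [0, -1, 0, 0, 1],
    [0, -3, 0, 0, 1],
    [0, -3, 0, 0, 1],
    [0, -3, 0, 0, 1],
    [0, -3, 0, 0, 1],
  ],
)

```text
time: 6.3
tcp_pos: [0.4386, -0.1195, 0.137]
orientation: [-3.141, 0.001, -0.086]
contact_force: [0.2, 0.9, 0.3]
opening: 0.0004
grasp_force: 0.0
```

Call:
send_rows(
  commands=[
    [0.4, -3, 0, 0, 1],
    [0.4, -3, 0, 0, 1],
    [0.4, -3, 0, 0, 1],
    [0.4, -3, 0, 0, 1],
    [0.4, -3, 0, 0, 1],
    [0, -3, 0, 0, 1],
    [0, -1.5, 0, 0, 1],
    [0, 0, 0, 0, 1],
    [0, 0, 0, 0, 1],
    [0, 0, 0, 0, 1],
  ],
)

```text
time: 7.13
tcp_pos: [0.475, 0.07, 0.137]
orientation: [3.141, 0.001, -0.087]
contact_force: [0.9, -0.9, -0.6]
opening: -0.0
grasp_force: 0.0
```

```bash
python3 - <<'E'
from h import *
st([0,200,28])
from plant import capture
q=np.load("q.npy")
for n in("side","scene"):
    c=capture(n);P,C=cloud(c);d=P[:,:2]-q[:2];cs,s=np.cos(q[2]),np.sin(q[2])
    L=np.c_[d[:,0]*cs+d[:,1]*s,-d[:,0]*s+d[:,1]*cs,P[:,2]]*1000
    for nm,b in dict(knob=(-34,-10,-170,-70,85,115),plate=(-30,30,150,200,66,90),finger=(-40,40,150,240,100,210),jar=(0,58,225,300,55,72),funl=(-90,-10,225,310,6,16),crosstop=(-60,60,48,102,140,165)).items():
        m=(L[:,0]>b[0])&(L[:,0]<b[1])&(L[:,1]>b[2])&(L[:,1]<b[3])&(L[:,2]>b[4])&(L[:,2]<b[5])
        if m.sum()>3: print(n,nm,m.sum(),np.percentile(L[m],[3,50,97],axis=0).round(1).T.tolist())
E
```

```text
t 7.13 press mm [ -1.5 196.9 137. ] yaw err -0.001 F [ 0.9 -0.9 -0.6] open -0.0
tool cm [ 0.1 -0.3 10.9]
side knob 85 [[-27.9, -20.7, -12.7], [-102.1, -94.5, -86.1], [86.9, 101.5, 108.7]]
side finger 92 [[-10.2, -2.5, 7.3], [182.7, 186.7, 195.0], [175.5, 193.4, 207.9]]
side jar 157 [[11.6, 31.7, 52.3], [237.5, 251.8, 278.4], [56.2, 66.8, 69.5]]
side funl 30 [[-68.8, -60.6, -55.0], [240.4, 254.0, 269.3], [7.1, 10.5, 14.6]]
side crosstop 69 [[-43.5, 8.0, 50.8], [64.0, 73.6, 89.7], [140.0, 140.9, 145.1]]
scene knob 57 [[-30.3, -25.4, -17.3], [-100.3, -89.3, -81.6], [87.0, 101.5, 108.0]]
scene plate 101 [[-22.0, -4.8, 20.9], [165.5, 170.9, 173.0], [67.5, 80.3, 84.6]]
scene finger 195 [[-13.8, -10.5, 1.8], [186.0, 198.7, 209.8], [175.1, 193.4, 208.9]]
scene jar 280 [[8.1, 24.9, 47.7], [240.6, 261.1, 280.6], [56.3, 65.8, 68.5]]
scene funl 187 [[-68.2, -57.6, -29.4], [239.2, 270.1, 291.4], [6.3, 10.6, 15.6]]
scene crosstop 51 [[-46.7, -19.8, 47.9], [68.1, 75.9, 82.4], [140.1, 141.4, 143.7]]
```

The lever is shut, with the knob at y≈-90. The plate's outer face is at y≈173 and the jar and funnel begin at y≈237, so I can descend beside the plate and push.

Call:
send_rows(
  commands=[
    [0.1, 0, 3, 0, 1],
    [0, 0, 3, 0, 1],
    [0, 0, 3, 0, 1],
    [0, 0, 1.8, 0, 1],
    [0, 0, 0, 0, 1],
    [0, 1, 0, 0, 1],
    [0, 1, 0, 0, 1],
    [0, 1, 0, 0, 1],
    [0, 1, 0, 0, 1],
    [0, 0, 0, 0, 1],
  ],
)

```text
time: 8.07
tcp_pos: [0.4735, 0.0281, 0.0304]
orientation: [3.14, -0.002, -0.089]
contact_force: [-0.2, 0.4, 0.1]
opening: 0.0005
grasp_force: 0.0
```

```bash
python3 - <<'E'
from h import *
st([0,137.5,29])
E
```

```text
t 8.07 press mm [  0.7 155.   30.4] yaw err -0.004 F [-0.2  0.4  0.1] open 0.001
tool cm [-0.1  1.8  0.1]
```

Call:
send_rows(
  commands=[
    [0, 0.8, 0, 0, 1],
    [0, 0.5, 0, 0, 1],
    [0, 0.3, 0, 0, 1],
    [0, 0.2, 0, 0, 1],
    [0, 0.2, 0, 0, 1],
    [0, 0, 0, 0, 1],
    [0, 0, 0, 0, 1],
  ],
)

```text
time: 8.65
tcp_pos: [0.471, 0.0113, 0.0291]
orientation: [3.141, 0.001, -0.085]
contact_force: [-0.5, -0.7, -0.4]
opening: 0.0004
grasp_force: 0.0
```

```bash
python3 - <<'E'
from h import *
st([0,137.5,29])
E
```

```text
t 8.65 press mm [ -0.4 138.   29.1] yaw err 0.0 F [-0.5 -0.7 -0.4] open 0.0
tool cm [0.  0.1 0. ]
```

Call:
send_rows(
  commands=[
    [0, 0.2, 0, 0, 1],
    [0, 0.2, 0, 0, 1],
    [0, 0.1, 0, 0, 1],
    [0, 0, 0, 0, 1],
    [0, 0, 0, 0, 1],
  ],
)

```text
time: 9.07
tcp_pos: [0.4708, 0.0106, 0.0292]
orientation: [-3.138, 0.001, -0.082]
contact_force: [-0.0, 10.0, 0.1]
opening: 0.0003
grasp_force: 4.8
```

```bash
python3 - <<'E'
from h import *
st([0,137.5,29])
from plant import capture
q=np.load("q.npy")
c=capture("scene");P,C=cloud(c);d=P[:,:2]-q[:2];cs,s=np.cos(q[2]),np.sin(q[2])
L=np.c_[d[:,0]*cs+d[:,1]*s,-d[:,0]*s+d[:,1]*cs,P[:,2]]*1000
for nm,b in dict(plateL=(-30,-10,105,200,60,90),plateR=(11,30,105,200,60,90),finger=(-9.5,10,110,200,60,100)).items():
    m=(L[:,0]>b[0])&(L[:,0]<b[1])&(L[:,1]>b[2])&(L[:,1]<b[3])&(L[:,2]>b[4])&(L[:,2]<b[5])
    if m.sum()>3: print(nm,m.sum(),np.percentile(L[m],[3,50,97],axis=0).round(1).T.tolist())
E
```

```text
t 9.07 press mm [ -0.5 137.4  29.2] yaw err 0.004 F [-0.  10.   0.1] open 0.0
tool cm [ 0.1 -0.   0. ]
plateL 93 [[-22.6, -12.7, -10.1], [113.3, 125.6, 148.3], [61.7, 77.6, 88.8]]
finger 68 [[-9.4, -7.7, 5.0], [119.8, 137.5, 150.4], [63.9, 82.4, 97.3]]
```

Call:
send_rows(
  commands=[
    [0, -1, 0, 0, 1],
    [0, -1, 0, 0, 1],
    [0, 0, -3.5, 0, 1],
    [0, 0, -3.5, 0, 1],
    [0, 0, -3.5, 0, 1],
    [0, 0, -0.5, 0, 1],
    [0, 2, 0, 0, 1],
    [0, 3, 0, 0, 1],
    [0, 3, 0, 0, 1],
    [0, 3, 0, 0, 1],
  ],
)

```text
time: 9.95
tcp_pos: [0.4628, -0.0838, 0.139]
orientation: [3.141, 0.001, -0.084]
contact_force: [0.5, -0.5, -0.9]
opening: 0.0004
grasp_force: 0.0
```

Call:
send_rows(
  commands=[
    [-0.2, 3, 0, 0, 1],
    [-0.2, 2, 0, 0, 1],
    [0, 1.5, 0, 0, 1],
    [0, 0, 0, 0, 1],
    [0, 0, 0, 0, 1],
    [0, 0, 0, 0, 1],
  ],
)

```text
time: 10.45
tcp_pos: [0.4537, -0.146, 0.1389]
orientation: [-3.141, 0.001, -0.084]
contact_force: [-0.5, 0.4, 0.1]
opening: 0.0007
grasp_force: 0.0
```

```bash
python3 - <<'E'
from h import *
st([-5,-30,100])
from plant import capture
q=np.load("q.npy")
for n in("scene","side"):
    c=capture(n);P,C=cloud(c);d=P[:,:2]-q[:2];cs,s=np.cos(q[2]),np.sin(q[2])
    L=np.c_[d[:,0]*cs+d[:,1]*s,-d[:,0]*s+d[:,1]*cs,P[:,2]]*1000
    for nm,b in dict(plate=(-30,30,110,190,68,90),finger=(-40,40,-80,20,140,210),knob=(-34,-10,-170,-70,85,115),cap=(-30,25,-60,0,110,132)).items():
        m=(L[:,0]>b[0])&(L[:,0]<b[1])&(L[:,1]>b[2])&(L[:,1]<b[3])&(L[:,2]>b[4])&(L[:,2]<b[5])
        if m.sum()>3: print(n,nm,m.sum(),np.percentile(L[m],[1,50,97],axis=0).round(1).T.tolist())
E
```

```text
t 10.45 press mm [ -4.2 -20.1 138.9] yaw err 0.002 F [-0.5  0.4  0.1] open 0.001
tool cm [-0.1  1.   3.9]
scene plate 92 [[-23.3, -3.3, 21.7], [117.8, 124.0, 126.0], [68.5, 81.4, 85.0]]
scene finger 171 [[-16.7, -13.1, 2.0], [-32.4, -16.3, -7.0], [175.9, 194.9, 209.4]]
scene knob 58 [[-30.6, -24.7, -16.0], [-102.8, -89.3, -81.7], [86.4, 102.1, 107.5]]
scene cap 195 [[-25.2, -10.8, 8.8], [-47.0, -26.7, -9.7], [114.1, 123.5, 126.7]]
side finger 122 [[-13.2, -3.7, 5.4], [-33.8, -30.3, -24.8], [177.7, 195.3, 209.1]]
side knob 86 [[-28.8, -20.8, -12.7], [-104.3, -95.0, -86.1], [85.2, 100.9, 108.0]]
side cap 217 [[-22.8, -3.7, 14.4], [-49.2, -35.6, -14.3], [115.5, 124.5, 127.1]]
```

Carriage is home (plate face at y≈126) and the valve is shut. Tips are about 37 mm above the reported z. First stroke, carefully.

Call:
send_rows(
  commands=[
    [-0.1, 1, 0, 0, 1],
    [0, 0, 2.5, 0, 1],
    [0, 0, 2.2, 0, 1],
    [0, 0, 0, 0, 1],
    [0, 0, 1, 0, 1],
    [0, 0, 1, 0, 1],
    [0, 0, 1, 0, 1],
    [0, 0, 0, 0, 1],
    [0, 0, 0, 0, 1],
  ],
)

```text
time: 11.3
tcp_pos: [0.4513, -0.1573, 0.0636]
orientation: [-3.141, 0.001, -0.085]
contact_force: [-4.0, 1.3, 12.5]
opening: 0.0001
grasp_force: 6.0
```

```bash
python3 - <<'E'
from h import *
st([-5,-30,60])
E
```

```text
t 11.3 press mm [ -5.7 -31.6  63.6] yaw err 0.001 F [-4.   1.3 12.5] open 0.0
tool cm [ 0.1 -0.2  0.4]
```

Call:
send_rows(
  commands=[
    [0, -0.1, 0.3, 0, 1],
    [0, 0, 0.2, 0, 1],
    [0, 0, 0.2, 0, 1],
    [0, 0, 0, 0, 1],
    [0, 0, 0, 0, 1],
  ],
)

```text
time: 11.72
tcp_pos: [0.4515, -0.1573, 0.0597]
orientation: [3.141, -0.001, -0.086]
contact_force: [-9.9, 1.3, 41.0]
opening: 0.0006
grasp_force: 20.6
```

```bash
python3 - <<'E'
from h import *
st([-5,-30,60])
E
```

```text
t 11.72 press mm [ -5.5 -31.6  59.7] yaw err -0.0 F [-9.9  1.3 41. ] open 0.001
tool cm [ 0.  -0.2 -0. ]
```

Bottom stop found at reported z≈60, so the top of the stroke is ≈90. Now full cycles.

Call:
send_rows(
  commands=[
    [0, 0, -2.1, 0, 1],
    [0, 0, -2.1, 0, 1],
    [0, 0, 0, 0, 1],
    [0, 0, 0, 0, 1],
    [0, 0, 1.3, 0, 1],
    [0, 0, 1.3, 0, 1],
    [0, 0, 1.3, 0, 1],
    [0, 0, 0, 0, 1],
    [0, 0, 0, 0, 1],
  ],
)

```text
time: 12.47
tcp_pos: [0.454, -0.1569, 0.0599]
orientation: [3.141, -0.004, -0.085]
contact_force: [-1.1, 1.2, 21.7]
opening: 0.0001
grasp_force: 10.7
```

Call:
send_rows(
  commands=[
    [0, 0, -2.0, 0, 1],
    [0, 0, -1.9, 0, 1],
    [0, 0, 0, 0, 1],
    [0, 0, 0, 0, 1],
  ],
)

```text
time: 12.8
tcp_pos: [0.4522, -0.1563, 0.0973]
orientation: [3.142, -0.001, -0.085]
contact_force: [0.3, -0.5, -0.5]
opening: 0.0001
grasp_force: 0.0
```

```bash
python3 - <<'E'
from h import *
st([-5,-30,97])
from plant import capture
q=np.load("q.npy")
for n in("scene","side"):
    c=capture(n);P,C=cloud(c);d=P[:,:2]-q[:2];cs,s=np.cos(q[2]),np.sin(q[2])
    L=np.c_[d[:,0]*cs+d[:,1]*s,-d[:,0]*s+d[:,1]*cs,P[:,2]]*1000
    for nm,b in dict(pin=(20,45,-92,-66,60,130),cap=(-30,25,-60,0,90,132)).items():
        m=(L[:,0]>b[0])&(L[:,0]<b[1])&(L[:,1]>b[2])&(L[:,1]<b[3])&(L[:,2]>b[4])&(L[:,2]<b[5])
        if m.sum()>3: print(n,nm,m.sum(),np.percentile(L[m],[1,50,97],axis=0).round(1).T.tolist())
E
```

```text
t 12.8 press mm [ -4.9 -30.5  97.3] yaw err 0.001 F [ 0.3 -0.5 -0.5] open 0.0
tool cm [-0.  -0.1  0. ]
scene pin 76 [[20.9, 27.1, 34.5], [-86.2, -76.4, -68.2], [60.3, 72.9, 92.5]]
scene cap 206 [[-25.4, -11.0, 8.3], [-46.9, -25.2, -10.5], [91.0, 122.7, 125.8]]
side pin 124 [[23.6, 33.3, 42.3], [-89.0, -82.4, -74.8], [60.9, 75.1, 92.8]]
side cap 230 [[-22.7, -3.7, 14.3], [-50.1, -36.2, -20.8], [90.8, 123.5, 126.7]]
```

Pin is at ≈92.5 mm, so both strokes counted. Four more follow (one spare).

Call:
send_rows(
  commands=[
    [0, 0, 1.3, 0, 1],
    [0, 0, 1.3, 0, 1],
    [0, 0, 1.3, 0, 1],
    [0, 0, 0, 0, 1],
    [0, 0, 0, 0, 1],
    [0, 0, -2.0, 0, 1],
    [0, 0, -1.9, 0, 1],
    [0, 0, 0, 0, 1],
    [0, 0, 0, 0, 1],
  ],
)

```text
time: 13.65
tcp_pos: [0.4519, -0.1562, 0.0969]
orientation: [-3.142, 0.0, -0.085]
contact_force: [-0.6, -0.0, -0.1]
opening: 0.0005
grasp_force: 0.0
```

Call:
send_rows(
  commands=[
    [0, 0, 1.3, 0, 1],
    [0, 0, 1.3, 0, 1],
    [0, 0, 1.3, 0, 1],
    [0, 0, 0, 0, 1],
    [0, 0, 0, 0, 1],
    [0, 0, -2.0, 0, 1],
    [0, 0, -1.9, 0, 1],
    [0, 0, 0, 0, 1],
    [0, 0, 0, 0, 1],
  ],
)

```text
time: 14.4
tcp_pos: [0.4516, -0.1561, 0.0965]
orientation: [-3.141, 0.001, -0.085]
contact_force: [0.6, -0.5, -0.6]
opening: 0.0006
grasp_force: 0.0
```

Call:
send_rows(
  commands=[
    [0, 0, 1.3, 0, 1],
    [0, 0, 1.3, 0, 1],
    [0, 0, 1.3, 0, 1],
    [0, 0, 0, 0, 1],
    [0, 0, 0, 0, 1],
    [0, 0, -2.0, 0, 1],
    [0, 0, -1.9, 0, 1],
    [0, 0, 0, 0, 1],
    [0, 0, 0, 0, 1],
  ],
)

```text
time: 15.15
tcp_pos: [0.4515, -0.1561, 0.0962]
orientation: [-3.141, 0.001, -0.085]
contact_force: [-0.2, 0.4, -0.5]
opening: 0.0004
grasp_force: 0.0
```

Call:
send_rows(
  commands=[
    [0, 0, 1.3, 0, 1],
    [0, 0, 1.3, 0, 1],
    [0, 0, 1.3, 0, 1],
    [0, 0, 0, 0, 1],
    [0, 0, 0, 0, 1],
    [0, 0, -2.0, 0, 1],
    [0, 0, -1.9, 0, 1],
    [0, 0, 0, 0, 1],
    [0, 0, -3.0, 0, 1],
  ],
)

```text
time: 15.9
tcp_pos: [0.4478, -0.1548, 0.1227]
orientation: [-3.14, 0.011, -0.085]
contact_force: [0.7, 0.1, -0.4]
opening: 0.0004
grasp_force: 0.0
```

Call:
send_rows(
  commands=[
    [0, 0, -3.0, 0, 1],
    [0, 0, -2.0, 0, 1],
    [-2, 0, 0, 0, 1],
    [-3, 0, 0, 0, 1],
    [0, 0, 0, 0, 1],
    [0, 0, 0, 0, 1],
    [0, 0, 0, 0, 1],
  ],
)

```text
time: 16.48
tcp_pos: [0.4021, -0.1518, 0.176]
orientation: [-3.141, 0.002, -0.085]
contact_force: [-0.4, 0.6, -0.7]
opening: 0.0009
grasp_force: 0.0
```

```bash
python3 - <<'E'
from h import *
st()
from plant import capture
q=np.load("q.npy")
for n in("scene","side"):
    c=capture(n);P,C=cloud(c);d=P[:,:2]-q[:2];cs,s=np.cos(q[2]),np.sin(q[2])
    L=np.c_[d[:,0]*cs+d[:,1]*s,-d[:,0]*s+d[:,1]*cs,P[:,2]]*1000
    for nm,b in dict(pin=(20,45,-92,-66,60,130),cap=(-30,25,-60,0,90,132),plate=(-30,30,110,190,68,90),knob=(-34,-10,-170,-70,85,115)).items():
        m=(L[:,0]>b[0])&(L[:,0]<b[1])&(L[:,1]>b[2])&(L[:,1]<b[3])&(L[:,2]>b[4])&(L[:,2]<b[5])
        if m.sum()>3: print(n,nm,m.sum(),np.percentile(L[m],[1,50,98],axis=0).round(1).T.tolist())
E
```

```text
t 16.48 press mm [-55.1 -30.4 176. ] yaw err 0.0 F [-0.4  0.6 -0.7] open 0.001
scene pin 99 [[21.6, 28.6, 35.1], [-86.7, -76.4, -68.2], [61.8, 80.6, 111.1]]
scene cap 227 [[-25.0, -10.0, 10.6], [-47.5, -26.6, -9.6], [90.5, 123.1, 126.4]]
scene plate 95 [[-23.9, -4.5, 22.1], [118.1, 124.1, 126.1], [68.1, 80.3, 84.8]]
scene knob 57 [[-30.4, -24.6, -18.0], [-101.7, -89.3, -82.1], [86.1, 102.3, 107.8]]
side pin 159 [[23.8, 33.3, 42.3], [-88.2, -81.4, -74.1], [61.0, 76.6, 112.5]]
side cap 253 [[-22.7, -3.8, 14.8], [-49.8, -35.3, -13.9], [91.3, 123.8, 127.1]]
side knob 85 [[-28.9, -21.0, -12.6], [-104.2, -95.7, -85.9], [86.3, 101.5, 108.7]]
```

The pin top is at ≈112 mm (fully out), the cap is up at 125, the plate is home, the knob is shut and the hand is clear. Handing in.

```bash
python3 -c "
from plant import job
print(job.hand_in())"
```

```text
the job is handed in; nothing more can be done
None
```

I handed the job in at about 16.5 s with the carriage home, valve shut, pin fully out (top at about 112 mm), plunger up and hand clear by the cameras' last reading; the hand-in returned no verdict, and since the real fingertips sat about 37–44 mm above the reported TCP, I set heights from the cameras and contact forces.

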